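Set the peel-test wheel to its start mark

ROBOT

A 7-joint arm with a two-finger parallel gripper is mounted at the origin on the work surface; the furniture and walls round the work are solid. World frame = base frame: x ahead of the robot, y to its left, z up, the work surface at z = 0. Lengths are in m, angles in rad, forces in N, time in s.
With the tool pointing down it reaches from about 0.4 to 0.85 m from the base axis. Payload 4.5 kg.
Tool frame: the origin (TCP) lies between the finger pads; the fingertips stand 8 mm ahead of it and the grasp point (between the pads) lies 11 mm behind it; y points along the fingers, z is the direction in which the jaws open and shut, and the axes are right-handed (so a half turn about y gives the same grasp; the last joint's range is limited). The gripper opens to 88 mm and grips with 3 to 60 N. Pads are 18 mm wide; open, the fingers measure 123 mm over their backs; the gripper's body (75 mm by 187 mm) begins 45 mm behind the grasp point.
Start: joints at [-1.275, 0.689, -0.195, 1.565, 0.157, 0.902, -0.215], TCP at [0.162, 0.604, 0.247] pointing down, gripper open.
Joint ranges: [-3.01, 3.01], [-0.46, 2.08], [-1.47, 1.51], [0.13, 2.56], [-1, 4.14], [0.04, 2.09], [-2.66, 2.66]. Speed limits (rad/s): [2.57, 2.57, 3.14, 3.14, 3.14, 3.14, 3.14].

INTERFACE

Orientations are given as [roll, pitch, yaw] about the fixed x, y, z axes, in that order (R = Rz(yaw) Ry(pitch) Rx(roll)).
In Python, from cell import env gives the robot as it stands.
- The arm moves only by the tool play_rows, never from a script. Its argument "increments" is a list of rows, each a list of 7 numbers: the turn, a rotation vector about the world's x, y, z in rad, then the shift along the world's x, y, z in mm, then the finger opening in mm, from 0 to 88.1. In form: [[rx, ry, rz, dx, dy, dz, claw], ...]. A call has 1 to 10 rows; each row is the pose to reach, as a shift and turn from the pose commanded when the call began; what a row does not reach only later rows make up. A row lasts 1/12 s, in which the tool goes at most 41.7 mm and 7.16 degrees, less where a joint would pass 70% of its speed; a pose out of reach is approached as far as the arm can. A call with a gripper value outside its range is refused whole. The fingers move at their own pace and stop on an object; the grip force is fixed at half the most. Time passes only in rows, so rows that repeat a pose let the fingers close. It gives the time, the measured TCP pose, the force and the opening at its end, in the units of the state.
- env.sense(): the state, without advancing time (a new reading comes with each control period).
- env.get_image(name): name is "scene" or "side" or "wrist"; returns a dict with "frame" (400x640x3 uint8, red, green, blue), "fx", "fy", "cx", "cy" (pixels), "eye" and "attitude" of the camera in the world; the wrist camera has in their place "mount" (4x4, takes a point from camera to tool coordinates, whose origin is the TCP and whose axes are the tool frame's). Camera axes: x right, y down, z forward; pixel columns grow to the right and rows downward; lengths in m; the calibration is good to about 2 mm. A picture is of the moment at which its call begins: read the wrist's pose just before it. There is no depth.
- env.finish_job(): hands the job in, once; it reports no verdict.
The state is a dict: "time": time; "joint_pos": joint angles; "joint_vel": joint speeds; "joint_torque": joint torques, N m; "eef_pos": TCP position; "tool_rot": TCP orientation; "wrist_force": force on the tool from outside, world axes, zero at the start; "torque": the same for the moment, N m; "width": finger opening in m.
Only numpy, scipy, OpenCV 4.12 (cv2) and the standard library are available. Lean on these libraries where they do the work, as an engineer would, in place of code of your own. Each camera call takes 0.05 s, during which the arm holds its last target. There are 200 camera calls.

TASK

Get the peel-test wheel ready for the next strip: the clamp groove across its tread is out of sight inside the housing. Stroke the bare crown of the free-running wheel round with the fingertips, gently and without flicking it into a spin, until the groove has come up and stands at the very top, in line with the two pointers. Then take the hand away so that the wheel stays there, and leave the small things round the fixture where they are.

Things in the scene. Friction and masses are not known exactly. Their poses are not given: they have to be found in the camera images.
- fixture: Grey sheet-metal wheel housing, 180 x 74 mm, 140 mm high, on a 200 x 104 x 8 mm foot plate bolted down; it does not move. Origin at the centre of its underside, on the worktop; x along the housing (the way the wheel's crown travels), y along the axle, z up. Its top is open over the wheel from x = -66 to +66 mm. Pointer tabs, 12 mm wide, stand at x = 0, y = +-32.5 mm, up to z = 158 mm.
- axle (a point): Centre of the wheel's axle, 95 mm above the worktop, inside the housing. Does not move.
- crown (a point): Fixed point in line with the two pointers, where the top of the wheel's tread is: 75 mm above the axle, 170 mm above the worktop, 12 mm above the pointer tips. The wheel stands 30 mm out of the housing here; its tread is bare to about 50 degrees either side of the top.
- wheel: Smooth round grey wheel, radius 75 mm, 50 mm wide, 0.6 to 1.1 kg, with a firm cover that gives under 1 mm; origin at its centre, y along the axle. Balanced; turns endlessly both ways on bearings of 0.07 N m friction. A fingertip pressed on the tread with some 5 N drags it along; it barely coasts when let go and stays where it stops. Keep under 6 rad/s and 60 N. Its side faces are out of reach.
- groove (a point): Middle of the clamp groove, at the tread surface (75 mm from the axle): a slot 10 mm wide, 7 mm deep across the wheel's full width, the only one. The other marks, every 30 degrees, are 2 mm scale lines on a 12 mm strip along one edge of the tread. At the start the groove is hidden in the housing, 110 to 180 degrees from the top on either side.
- hex_key_c (a point): Small black hex key, 29 x 73 x 4 mm, lying on the worktop beside the fixture's -y face; a bystander. Centre.
- weight_100_c (a point): Small brass calibration weight, 27 mm across, 40 mm high, standing off the fixture's -x end; a bystander. Half-way up.
- weight_200_c (a point): Brass calibration weight, 33 mm across, 50 mm high, standing off the fixture's -x end; a bystander. Half-way up.

How it is judged:
On the way:
1. the groove is brought up out of the housing with the fingers on the wheel (z of groove in the frame of fixture above 0.145 m and contact force between the fingers and wheel above 0.3 N), for 0.05 s.
At the end, for the whole second after the job is handed in: The groove stands at the top of the wheel, its middle within 6 mm of the line through the two pointers, and the wheel is at rest (x of groove in the frame of fixture between -0.006 and 0.006 m and z of groove in the frame of fixture above 0.16 m and angular speed of wheel below 0.05 rad/s); the robot touches nothing.
It fails at once if the wheel is flicked into a spin (over 6 rad/s) (angular speed of wheel above 6 rad/s).
It fails at once if the fingers press on the wheel with more than 60 N (contact force between the fingers and wheel above 60 N).
It fails at once if a small thing beside the fixture is moved by more than 30 mm (distance of any of hex_key_c, weight_100_c, weight_200_c from where it was at the start of the episode above 0.03 m).
It also fails if it takes over 72 s, if anything falls off the work surface, if the arm or the gripper's body presses on something with over 40 N, if the wrist force passes 120 N, or if a joint passes its speed limit or range.

## Working session

There is one attempt and no reset: what is moved stays moved. The work goes in short steps, Python scripts to look and compute and a tool call to move; the robot and the scene stay as the last step left them, time stands still between calls to the robot, and variables do not carry over. Pictures are saved under pics/ and viewed, about 8 in all and at most 12, crops included, and the job is handed in when it is done.

Besides the shell and the picture viewer there is one more tool, called by a JSON object that holds its "op" and its "data", one argument or row to a line. play_rows: Moves the arm, as the interface text tells. Its arguments: {"type":"object","properties":{"increments":{"type":"array"}},"required":["increments"]}

```bash
mkdir -p pics; cat > h.py <<'E'
from cell import env
import numpy as np, cv2
def snap(name,fn):
    s=env.sense(); d=env.get_image(name)
    cv2.imwrite('pics/'+fn,cv2.cvtColor(d['frame'],cv2.COLOR_RGB2BGR)); return s,d
E
python3 - <<'E'
from h import *
for n in ['scene','side']:
    s,d=snap(n,n+'0.png'); print(n,[d[k] for k in('fx','fy','cx','cy','eye','attitude')])
print(s)
a=cv2.imread('pics/scene0.png');b=cv2.imread('pics/side0.png')
E
```

```text
scene [437.22172114451706, 437.22172114451706, 315.55416752553106, 197.75653787541836, array([0.16092063, 0.1708977 , 0.79506343]), array([-2.49011499,  0.00861917, -2.39005841])]
side [418.62983800870603, 418.62983800870603, 320.775650876955, 193.00252800549902, array([ 0.32234562, -0.93798674,  0.56500936]), array([-2.12475346,  0.02013711, -0.27295793])]
{'time': 0.05, 'joint_pos': array([-1.27519153,  0.68994195, -0.19452392,  1.56632509,  0.15730183,
        0.90249284, -0.21510707]), 'joint_vel': array([-0.00122355, -0.00132628, -0.00104794,  0.00026249, -0.00061756,
        0.0007203 ,  0.00107723]), 'joint_torque': array([-1.87044614e-03, -5.29009545e+01, -1.27315320e+00, -1.54029608e+01,
       -5.26214868e-02,  1.63535973e-03,  2.27758233e-05]), 'eef_pos': array([0.16165055, 0.60310832, 0.24594155]), 'tool_rot': array([-1.57256683e+00, -1.26941342e-04, -2.61720870e-01]), 'wrist_force': array([-0.14791765,  0.21969574, -0.28357131]), 'torque': array([0.00084777, 0.04788205, 0.02076902]), 'width': 0.08801079844982601}
```

View pics/scene0.png

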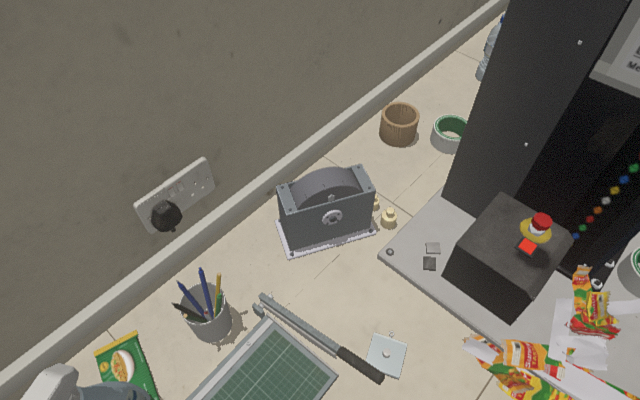

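View pics/side0.png

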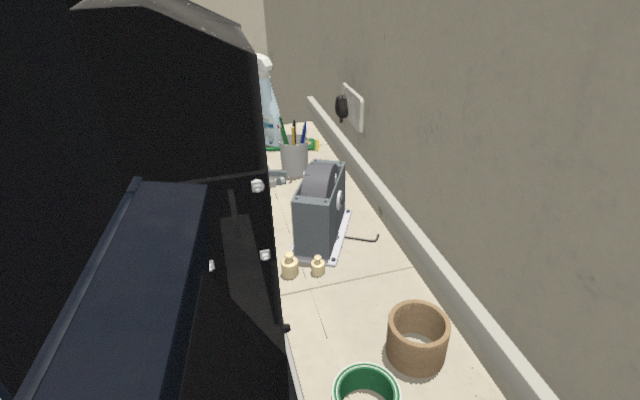

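The scene view shows the housing at about (325,205), with its hub on the face towards the robot. The weights stand to its right at (388,215). The side view shows the housing at (320,205), weights at (289,266) and (318,266), and the hex key at (360,237) on the wall side. I'll enlarge both to get the pose.

```bash
python3 - <<'E'
import cv2,numpy as np
a=cv2.imread('pics/scene0.png')[155:265,265:405];b=cv2.imread('pics/side0.png')[145:285,270:390]
a=cv2.resize(a,None,fx=3.5,fy=3.5,interpolation=2);b=cv2.resize(b,None,fx=2.5,fy=2.5,interpolation=2)
h=max(a.shape[0],b.shape[0])
p=lambda i:cv2.copyMakeBorder(i,0,h-i.shape[0],0,0,0)
cv2.imwrite('pics/c0.png',np.hstack([p(a),p(b)]));print(a.shape,b.shape)
E
```

```text
(385, 490, 3) (350, 300, 3)
```

View pics/c0.png

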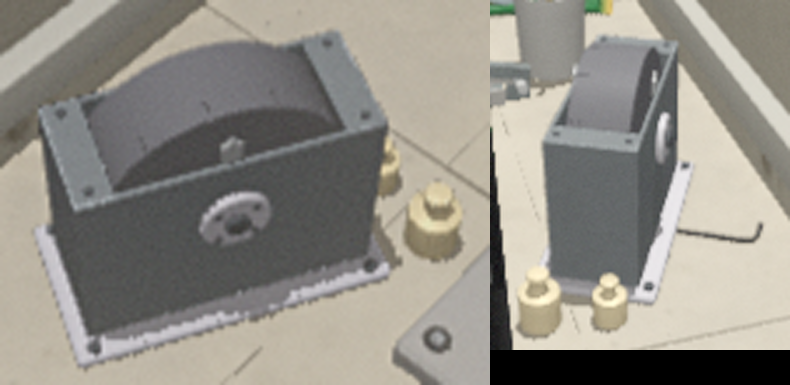

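```bash
cat >> h.py <<'E'
from scipy.spatial.transform import Rotation as R
from scipy.optimize import least_squares
def proj(d,P):
    P=np.atleast_2d(P); c=R.from_euler('xyz',d['attitude']).inv().apply(P-d['eye'])
    return np.c_[d['fx']*c[:,0]/c[:,2]+d['cx'],d['fy']*c[:,1]/c[:,2]+d['cy']]
E
python3 - <<'E'
from h import *
ds=env.get_image('scene');de=env.get_image('side')
A=[(40,108,90,-37,140),(75,207,90,37,140),(387,123,-90,37,140),(343,35,-90,-37,140),(82,363,100,52,8),(388,270,-100,52,8),(232,140,0,32.5,157)]
B=[(545,140,-90,37,140),(640,152,-90,-37,140),(678,42,90,-37,140),(655,299,-100,-52,8),(692,165,100,-52,8)]
ua=np.array([(265+a[0]/3.5,155+a[1]/3.5) for a in A]);ub=np.array([(270+(b[0]-490)/2.5,145+b[1]/2.5) for b in B])
a=np.array(A)[:,2:]/1e3;b=np.array(B)[:,2:]/1e3
def res(p,k=0):
    r=R.from_euler('z',p[2]); t=[p[0],p[1],0]
    ra=proj(ds,r.apply(a)+t)-ua; rb=proj(de,r.apply(b)+t)-ub
    return np.r_[ra.ravel(),rb.ravel()]
for y in (0,1.57,3.1,-1.57):
    s=least_squares(res,[.35,.5,y],loss='soft_l1');print(s.x,s.cost)
    if s.cost<60:print(res(s.x).reshape(-1,2).round(1))
E
```

```text
[ 0.51018651 -0.22264318  1.0828901 ] 12.5835945732862
[[-1.3 -1.1]
 [-0.3  0.2]
 [ 0.8 -1.3]
 [-1.5 -3.4]
 [-0.9 -0.3]
 [ 1.4 -0.9]
 [ 0.3 -1.1]
 [-2.5  0.3]
 [-1.9 -0.5]
 [-0.8 -0.9]
 [-0.7 -0.1]
 [ 0.  -2. ]]
[ 0.51018651 -0.22264318  1.08289011] 12.583594573286046
[[-1.3 -1.1]
 [-0.3  0.2]
 [ 0.8 -1.3]
 [-1.5 -3.4]
 [-0.9 -0.3]
 [ 1.4 -0.9]
 [ 0.3 -1.1]
 [-2.5  0.3]
 [-1.9 -0.5]
 [-0.8 -0.9]
 [-0.7 -0.1]
 [ 0.  -2. ]]
[ 0.51018651 -0.22264318  1.08289011] 12.583594573286181
[[-1.3 -1.1]
 [-0.3  0.2]
 [ 0.8 -1.3]
 [-1.5 -3.4]
 [-0.9 -0.3]
 [ 1.4 -0.9]
 [ 0.3 -1.1]
 [-2.5  0.3]
 [-1.9 -0.5]
 [-0.8 -0.9]
 [-0.7 -0.1]
 [ 0.  -2. ]]
[ 0.51018651 -0.22264318  1.0828901 ] 12.583594573285989
[[-1.3 -1.1]
 [-0.3  0.2]
 [ 0.8 -1.3]
 [-1.5 -3.4]
 [-0.9 -0.3]
 [ 1.4 -0.9]
 [ 0.3 -1.1]
 [-2.5  0.3]
 [-1.9 -0.5]
 [-0.8 -0.9]
 [-0.7 -0.1]
 [ 0.  -2. ]]
```

```bash
python3 - <<'E'
from h import *
ds=env.get_image('scene');de=env.get_image('side')
def bp(d,u,v,z):
    r=R.from_euler('xyz',d['attitude']).apply([(u-d['cx'])/d['fx'],(v-d['cy'])/d['fy'],1]); return (d['eye']+r*(z-d['eye'][2])/r[2]).round(3)
for u,v in [(300,165),(100,325),(230,218),(500,10)]: print('wall',bp(ds,u,v,0.04))
for n,u,v,z in [('slabcorner',380,255,.03),('col',443,205,.03),('slab',443,195,.03),('box',495,193,.12),('cup',205,290,.12),('bottle?',60,375,.0),('bottle?',60,375,.25)]: print(n,bp(ds,u,v,z))
for n,u,v,z in [('bottletop',262,60,.25),('bottlebase',270,140,0),('coltop',250,50,.3),('coltop',250,50,.5),('colbot',285,330,0.03),('box',205,185,.3)]: print(n,bp(de,u,v,z))
c,s=np.cos(1.083),np.sin(1.083);print('fix dirs',(c,s),(-s,c))
for f in np.arange(0,1.01,.1):
    a=np.arctan2(.604,.162)*(1-f)+np.arctan2(-.2226,.5102)*f; r=.6253*(1-f)+.5567*f
    print(f.round(1),(1000*(r*np.cos(a)-.162)).round(),(1000*(r*np.sin(a)-.603)).round())
E
```

```text
wall [ 0.65 -0.29  0.04]
wall [0.647 0.224 0.04 ]
wall [ 0.654 -0.084  0.04 ]
wall [ 0.641 -1.2    0.04 ]
slabcorner [ 0.371 -0.233  0.03 ]
col [ 0.348 -0.424  0.03 ]
slab [ 0.363 -0.447  0.03 ]
box [ 0.267 -0.447  0.12 ]
cup [0.52  0.067 0.12 ]
bottle? [0.643 0.323 0.   ]
bottle? [0.491 0.275 0.25 ]
bottletop [0.489 0.331 0.25 ]
bottlebase [0.489 0.309 0.   ]
coltop [0.448 0.248 0.3  ]
coltop [ 0.353 -0.647  0.5  ]
colbot [ 0.379 -0.484  0.03 ]
box [ 0.299 -0.462  0.3  ]
fix dirs (np.float64(0.46868037374584554), np.float64(0.8833678210493376)) (np.float64(-0.8833678210493376), np.float64(0.46868037374584554))
0.0 -0.0 1.0
0.1 98.0 -42.0
0.2 186.0 -100.0
0.3 262.0 -172.0
0.4 324.0 -255.0
0.5 371.0 -347.0
0.6 400.0 -443.0
0.7 412.0 -543.0
0.8 407.0 -641.0
0.9 385.0 -737.0
1.0 348.0 -826.0
```

{"op": "play_rows", "data": {
  "increments": [
    [0,0,0,0,0,40,0],
    [0,0,0,0,0,80,0],
    [0,0,0,0,0,120,0],
    [0,0,0,0,0,160,0],
    [0,0,-0.08,35,-15,160,0],
    [0,0,-0.16,70,-30,160,0],
    [0,0,-0.24,100,-50,160,0],
    [0,0,-0.32,130,-75,160,0],
    [0,0,-0.4,160,-100,160,0],
    [0,0,-0.48,190,-125,160,0]
  ]
}}

```text
time: 1.13
eef_pos: [0.3529, 0.4773, 0.4067]
tool_rot: [-1.571, 0.0, -0.746]
wrist_force: [-0.3, 0.8, 0.1]
width: 0.0235
```

{"op": "play_rows", "data": {
  "increments": [
    [0,0,-0.08,28,-28,0,0],
    [0,0,-0.16,55,-58,0,0],
    [0,0,-0.24,80,-90,0,0],
    [0,0,-0.32,103,-123,0,0],
    [0,0,-0.4,123,-158,0,0],
    [0,0,-0.48,140,-195,0,0],
    [0,0,-0.56,155,-233,0,0],
    [0,0,-0.64,167,-272,0,0],
    [0,0,-0.72,176,-312,0,0],
    [0,0,-0.8,182,-352,0,0]
  ]
}}

```text
time: 1.97
eef_pos: [0.5342, 0.1247, 0.4067]
tool_rot: [-1.57, -0.0, -1.546]
wrist_force: [0.7, 0.0, -0.4]
width: 0.0005
```

{"op": "play_rows", "data": {
  "increments": [
    [0,0,-0.06,2,-38,0,0],
    [0,0,-0.12,3,-77,0,0],
    [0,0,-0.18,2,-116,0,0],
    [0,0,-0.24,0,-155,0,0],
    [0,0,-0.3,-3,-194,0,0],
    [0,0,-0.36,-7,-233,0,0],
    [0,0,-0.42,-12,-272,0,0],
    [0,0,-0.48,-18,-310,0,0],
    [0,0,-0.513,-24,-348,0,0],
    [0,0,-0.513,-24,-348,-40,0]
  ]
}}

```text
time: 2.8
eef_pos: [0.5104, -0.2334, 0.3732]
tool_rot: [-1.553, -0.005, -2.069]
wrist_force: [0.6, -0.9, -0.1]
width: 0.0006
```

```bash
cat >> h.py <<'E'
def wproj(s,d,P):
    M=np.array(d['mount']); Rt=R.from_euler('xyz',s['tool_rot'])
    t=Rt.inv().apply(np.atleast_2d(P)-s['eef_pos']); c=(t-M[:3,3])@M[:3,:3]
    return np.c_[d['fx']*c[:,0]/c[:,2]+d['cx'],d['fy']*c[:,1]/c[:,2]+d['cy']]
FX=np.array([.5102,-.2226,0]);YAW=1.083
def fw(p): return R.from_euler('z',YAW).apply(np.atleast_2d(p)/1e3)+FX
E
python3 - <<'E'
from h import *
s,d=snap('wrist','w1.png');print(s['time'],s['eef_pos'],s['tool_rot'],s['wrist_force'],s['joint_pos']);print(d['mount'])
P=[[90,37,140],[90,-37,140],[-90,37,140],[-90,-37,140],[0,32.5,158],[0,-32.5,158],[0,25,170],[0,-25,170]]
print(wproj(s,d,fw(P)).round())
snap('scene','s1.png')
E
```

```text
2.8 [ 0.51035385 -0.23341047  0.37318411] [-1.55273706 -0.00502151 -2.06913499] [ 0.60289034 -0.93144934 -0.1134852 ] [ 0.11899922  0.47805382  0.36608124  1.61128132 -0.1821504   1.06876392
  0.03427958]
[[-1.05149248e-03  9.55138750e-01  2.96156821e-01 -7.77481877e-02]
 [ 1.06488079e-05 -2.96156974e-01  9.55139281e-01 -1.38229973e-01]
 [ 9.99999447e-01  1.00747549e-03  3.01235742e-04  3.83323367e-04]
 [ 0.00000000e+00  0.00000000e+00  0.00000000e+00  1.00000000e+00]]
[[270.  76.]
 [340.  76.]
 [278. 234.]
 [338. 233.]
 [277. 164.]
 [337. 163.]
 [283. 166.]
 [330. 165.]]
```

View pics/w1.png

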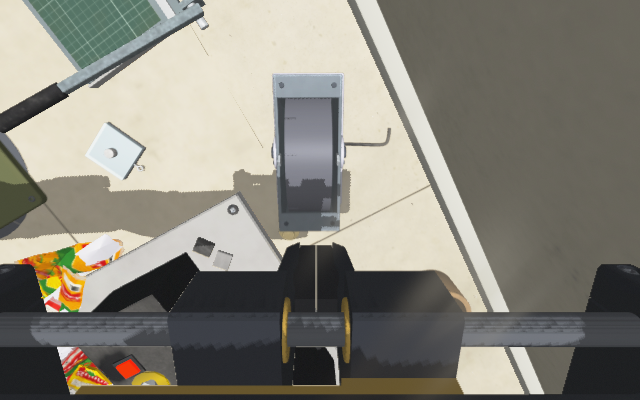

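The wrist view shows the fixture at columns 273–342, rows 74–231, within about 2 px of the predicted corners, so the pose is right. No groove is in sight, and the fingertips are at (316,245).

{"op": "play_rows", "data": {
  "increments": [
    [0,0,0,0,0,-40,0],
    [0,0,0,0,0,-80,0],
    [0,0,0,0,0,-120,0],
    [0,0,0,0,0,-150,0],
    [0,0,0,0,0,-170,0],
    [0,0,0,0,0,-180,0],
    [0,0,0,0,0,-180,0],
    [0,0,0,0,0,-180,0]
  ]
}}

```text
time: 3.57
eef_pos: [0.5109, -0.221, 0.1878]
tool_rot: [-1.569, 0.001, -2.054]
wrist_force: [-0.2, 0.3, 0.3]
width: 0.0008
```

{"op": "play_rows", "data": {
  "increments": [
    [0,0,0,0,0,-4,0],
    [0,0,0,0,0,-6,0],
    [0,0,0,0,0,-8,0],
    [0,0,0,0,0,-8,0],
    [0,0,0,0,0,-8,0]
  ]
}}

```text
time: 3.98
eef_pos: [0.5099, -0.2213, 0.1791]
tool_rot: [-1.57, 0.0, -2.055]
wrist_force: [-0.2, 0.2, -0.5]
width: 0.0006
```

{"op": "play_rows", "data": {
  "increments": [
    [0,0,0,0,0,-1,0],
    [0,0,0,0,0,-1,0],
    [0,0,0,0,0,-1,0]
  ]
}}

```text
time: 4.23
eef_pos: [0.51, -0.2214, 0.1783]
tool_rot: [-1.57, 0.0, -2.055]
wrist_force: [-0.8, 0.2, 5.2]
width: 0.0005
```

{"op": "play_rows", "data": {
  "increments": [
    [0,0,0,0,0,-1,0],
    [0,0,0,0,0,-1,0],
    [0,0,0,0,0,-1,0]
  ]
}}

```text
time: 4.48
eef_pos: [0.5097, -0.2219, 0.1781]
tool_rot: [-1.57, -0.0, -2.055]
wrist_force: [-2.9, 0.9, 12.4]
width: 0.0004
```

{"op": "play_rows", "data": {
  "increments": [
    [0,0,0,0,0,-1,0],
    [0,0,0,0,0,-1,0],
    [0,0,0,0,0,-1,0]
  ]
}}

```text
time: 4.73
eef_pos: [0.5095, -0.2224, 0.1779]
tool_rot: [-1.569, -0.0, -2.056]
wrist_force: [-5.1, 1.1, 19.0]
width: 0.0003
```

{"op": "play_rows", "data": {
  "increments": [
    [0,0,0,2.8,5.3,1,0],
    [0,0,0,5.6,10.6,0.9,0],
    [0,0,0,9.4,17.7,0.2,0],
    [0,0,0,13.1,24.7,-1.4,0],
    [0,0,0,16.9,31.8,-4,0],
    [0,0,0,20.6,38.9,-7.7,0],
    [0,0,0,24.4,45.9,-12.6,0],
    [0,0,0,24.4,45.9,-12.6,0]
  ]
}}

```text
time: 5.4
eef_pos: [0.5361, -0.1725, 0.1628]
tool_rot: [-1.57, 0.003, -2.051]
wrist_force: [3.4, 1.9, 3.2]
width: 0.0001
```

```bash
python3 - <<'E'
from h import *
s,d=snap('scene','s2.png');print(s['time'],s['eef_pos'],s['wrist_force'])
s,d=snap('wrist','w2.png')
a=cv2.imread('pics/scene0.png')[145:225,265:395];b=cv2.imread('pics/s2.png')[145:225,265:395];w=cv2.imread('pics/w2.png')
r=lambda i,f:cv2.resize(i,None,fx=f,fy=f,interpolation=2)
w=r(w,.75)[:, :][:300];t=np.hstack([r(a,3),r(b,3)])
w=cv2.copyMakeBorder(w,0,0,0,t.shape[1]-w.shape[1],0)
cv2.imwrite('pics/c2.png',np.vstack([t,w]));print(t.shape,w.shape)
E
```

```text
5.4 [ 0.5360859  -0.17251379  0.16284734] [3.40167691 1.86801524 3.18856279]
(240, 780, 3) (300, 780, 3)
```

View pics/c2.png

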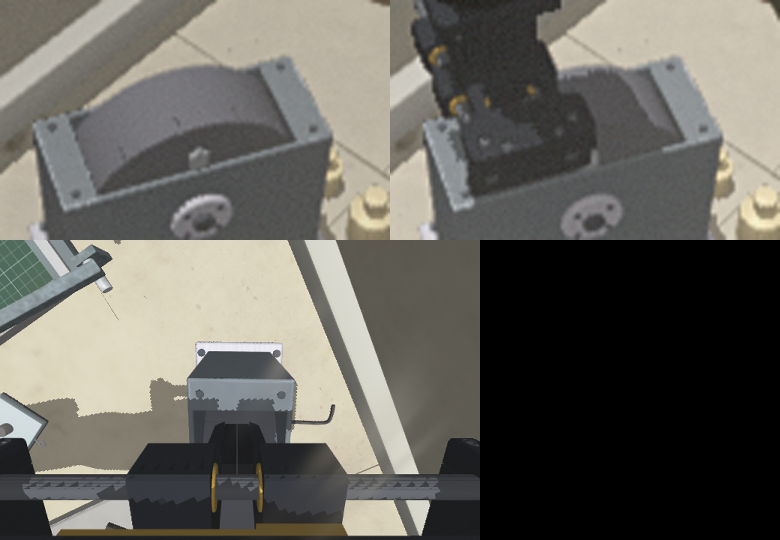

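{"op": "play_rows", "data": {
  "increments": [
    [0,0,0,0,0,20,0],
    [0,0,0,0,0,45,0],
    [0,0,0,-15,-30,45,0],
    [0,0,0,-32,-60,45,0],
    [0,0,0,-48.8,-91.8,45,0],
    [0,0,0,-48.8,-91.8,45,0],
    [0,0,0,-48.8,-91.8,45,0]
  ]
}}

```text
time: 6.08
eef_pos: [0.4825, -0.271, 0.2083]
tool_rot: [-1.571, -0.003, -2.062]
wrist_force: [0.8, 1.0, -0.5]
width: 0.0004
```

```bash
cat >> h.py <<'E'
TH=np.arange(-60,60.1,.25); YY=np.arange(-25,25.1,.5)
def unwrap(s,d,wrist=True):
    t,y=np.meshgrid(np.radians(TH),YY)
    P=np.c_[(75*np.sin(t)).ravel(),y.ravel(),(95+75*np.cos(t)).ravel()]
    uv=(wproj(s,d,fw(P)) if wrist else proj(d,fw(P))).astype(np.float32)
    m=uv.reshape(t.shape+(2,)); f=cv2.cvtColor(d['frame'],cv2.COLOR_RGB2BGR)
    return cv2.remap(f,m[...,0],m[...,1],cv2.INTER_LINEAR)   # cols: theta -60..60 (4 px/deg), rows y -25..25 (2px/mm)
E
python3 - <<'E'
from h import *
s0=env.sense();print(s0['eef_pos'],s0['wrist_force'])
s,d=snap('wrist','w3.png');u=unwrap(s,d)
d2=env.get_image('scene');v=unwrap(s,d2,False)
u0=unwrap(s,{**d2,'frame':cv2.cvtColor(cv2.imread('pics/scene0.png'),cv2.COLOR_BGR2RGB)},False)
c=np.vstack([u0,v,u]);c=cv2.resize(c,None,fx=1.4,fy=1.4);W=cv2.imread('pics/w3.png')[:240]
W=cv2.copyMakeBorder(W,0,0,0,c.shape[1]-640 if c.shape[1]>640 else 0,0);print(c.shape,W.shape)
cv2.imwrite('pics/c3.png',np.vstack([c,W[:,:c.shape[1]]][:2]))
E
```

```text
[ 0.48246156 -0.27098918  0.20827979] [ 0.78671458  1.00623066 -0.50183938]
(424, 673, 3) (240, 673, 3)
```

View pics/c3.png

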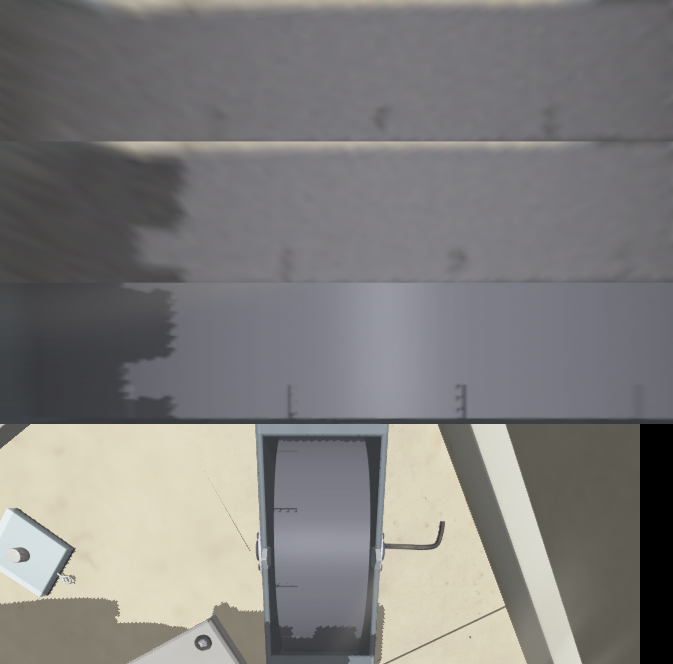

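The unwrapped tread shows scale marks at about -8°, +22° and +54°; before they were at -22°, +7° and +38°. That fits a stroke of about 43° without slip. The groove isn't up yet, so I'll do a full stroke.

{"op": "play_rows", "data": {
  "increments": [
    [0,0,0,0,0,-25,0],
    [0,0,0,0,0,-39,0],
    [0,0,0,0,0,-45,0],
    [0,0,0,4.2,7.9,-39.9,0],
    [0,0,0,8.4,15.9,-36,0],
    [0,0,0,13.1,24.7,-33.2,0],
    [0,0,0,17.8,33.6,-31.9,0],
    [0,0,0,22.5,42.4,-31.5,0],
    [0,0,0,27.2,51.2,-31.5,0],
    [0,0,0,31.9,60.1,-31.8,0]
  ]
}}

```text
time: 7.02
eef_pos: [0.5179, -0.2057, 0.177]
tool_rot: [-1.57, 0.0, -2.053]
wrist_force: [-0.5, -0.7, 2.8]
width: 0.0004
```

{"op": "play_rows", "data": {
  "increments": [
    [0,0,0,4.7,8.8,-1.7,0],
    [0,0,0,9.4,17.7,-4.7,0],
    [0,0,0,13.1,24.7,-8.4,0],
    [0,0,0,16.9,31.8,-13.3,0],
    [0,0,0,16.9,31.8,-13.3,0]
  ]
}}

```text
time: 7.43
eef_pos: [0.5352, -0.1722, 0.1616]
tool_rot: [-1.572, 0.002, -2.051]
wrist_force: [1.6, 3.3, 1.0]
width: 0.0007
```

{"op": "play_rows", "data": {
  "increments": [
    [0,0,0,0,0,20,0],
    [0,0,0,0,0,45,0],
    [0,0,0,-15,-30,45,0],
    [0,0,0,-32,-60,45,0],
    [0,0,0,-48.8,-91.8,45,0],
    [0,0,0,-48.8,-91.8,45,0],
    [0,0,0,-48.8,-91.8,45,0]
  ]
}}

```text
time: 8.02
eef_pos: [0.483, -0.2701, 0.2077]
tool_rot: [-1.572, -0.002, -2.061]
wrist_force: [0.0, 0.2, 0.1]
width: 0.0003
```

```bash
cat > look.py <<'E'
from h import *
import sys
n=sys.argv[1]
s,d=snap('wrist','w%s.png'%n);u=unwrap(s,d);print(s['time'],s['eef_pos'],s['wrist_force'])
d2=env.get_image('scene');v=unwrap(s,d2,False)
c=cv2.resize(np.vstack([v,u]),None,fx=1.4,fy=1.4);W=cv2.imread('pics/w%s.png'%n)[:280]
W=cv2.copyMakeBorder(W,0,0,0,c.shape[1]-640,0)
cv2.imwrite('pics/c%s.png'%n,np.vstack([c,W]))
E
python3 look.py 4
```

```text
8.0167 [ 0.48298973 -0.27007981  0.20774493] [0.02399286 0.24741293 0.07259677]
```

View pics/c4.png

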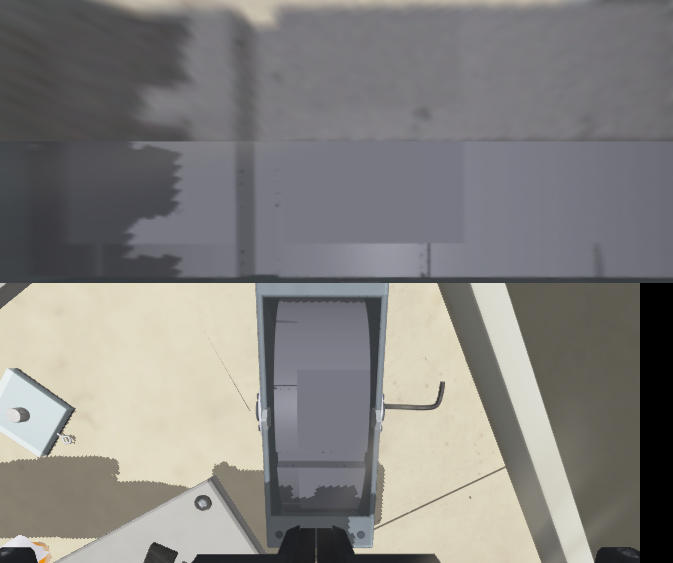

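The groove is up: it spans columns 236–279 of the unwrapped tread, so its centre is at about -14°. That agrees with the 30° mark grid, which gives 16.4 - 30 = -13.6°. It needs about 18 mm more in +x. I'll land just past the groove and drag 18 mm slowly.

{"op": "play_rows", "data": {
  "increments": [
    [0,0,0,13,24.7,0,0],
    [0,0,0,26.3,49.4,0,0],
    [0,0,0,26.3,49.4,-12,0],
    [0,0,0,26.3,49.4,-24,0],
    [0,0,0,26.3,49.4,-28.5,0],
    [0,0,0,26.3,49.4,-31,0],
    [0,0,0,26.3,49.4,-31.5,0],
    [0,0,0,26.3,49.4,-31.5,0]
  ]
}}

```text
time: 8.78
eef_pos: [0.5118, -0.2151, 0.1782]
tool_rot: [-1.572, 0.003, -2.053]
wrist_force: [-4.7, 5.4, 17.1]
width: 0.0007
```

{"op": "play_rows", "data": {
  "increments": [
    [0,0,0,1.4,2.6,0,0],
    [0,0,0,2.8,5.3,0,0],
    [0,0,0,4.2,7.9,0,0],
    [0,0,0,5.6,10.6,-0.4,0],
    [0,0,0,7,13.2,-0.7,0],
    [0,0,0,8.4,15.9,-1.1,0],
    [0,0,0,8.4,15.9,-1.1,0],
    [0,0,0,8.4,15.9,-1.1,0]
  ]
}}

```text
time: 9.45
eef_pos: [0.5202, -0.1996, 0.1759]
tool_rot: [-1.572, 0.002, -2.053]
wrist_force: [-1.5, 3.2, 6.2]
width: 0.0005
```

{"op": "play_rows", "data": {
  "increments": [
    [0,0,0,0,0,1,0],
    [0,0,0,0,0,2.5,0],
    [0,0,0,0,0,12,0],
    [0,0,0,0,0,35,0],
    [0,0,0,-17,-32,35,0],
    [0,0,0,-34.7,-65.3,35,0],
    [0,0,0,-34.7,-65.3,35,0],
    [0,0,0,-34.7,-65.3,35,0]
  ]
}}

```text
time: 10.12
eef_pos: [0.4839, -0.2701, 0.2113]
tool_rot: [-1.57, -0.002, -2.061]
wrist_force: [-0.1, 0.5, -1.3]
width: 0.0007
```

```bash
python3 look.py 5
```

```text
10.1167 [ 0.48389504 -0.27008578  0.21134276] [-0.0983253   0.46152843 -1.29280183]
```

View pics/c5.png

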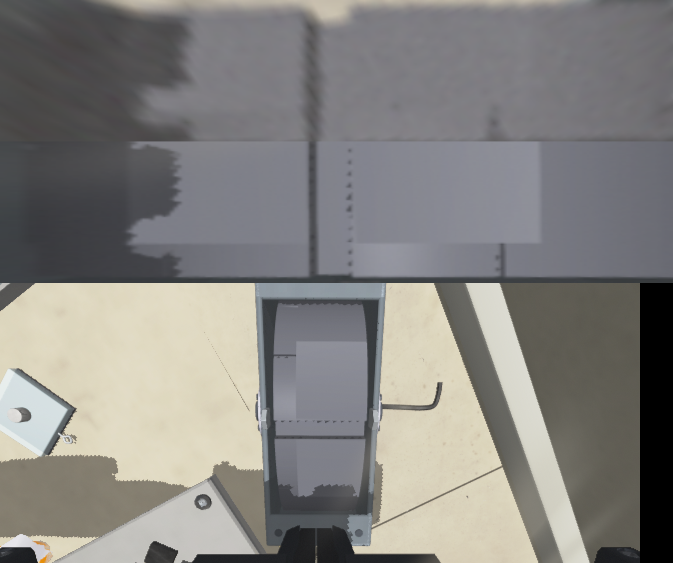

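The groove edges are now at columns 308 and 352 (centre about -1°), and the mark at column 502 gives about -0.4°. That is within 1.5 mm of the top. I'll check directly against the pointers with a zoom.

```bash
python3 - <<'E'
from h import *
s,d=snap('wrist','w6.png');print(s['time'],s['joint_vel'].round(3))
q=wproj(s,d,fw([[0,32.5,158],[0,-32.5,158],[0,25,170],[0,-25,170],[-6,26.5,158],[6,26.5,158],[-6,-26.5,158],[6,-26.5,158]]));print(q.round(1))
W=cv2.imread('pics/w6.png')[100:180,250:395];W=cv2.resize(W,None,fx=5.4,fy=5.4,interpolation=2)
for a,b in q[:2]: cv2.drawMarker(W,(int((a-250+.5)*5.4),int((b-100+.5)*5.4)),(0,0,255),1,8)
cv2.imwrite('pics/c6.png',W)
E
```

```text
10.2167 [-0.023  0.006 -0.019  0.001 -0.001 -0.003  0.002]
[[260.8 148.1]
 [373.  148.7]
 [271.1 151.3]
 [362.9 151.8]
 [271.5 158.4]
 [270.8 137.7]
 [362.2 158.9]
 [363.2 138.1]]
```

View pics/c6.png

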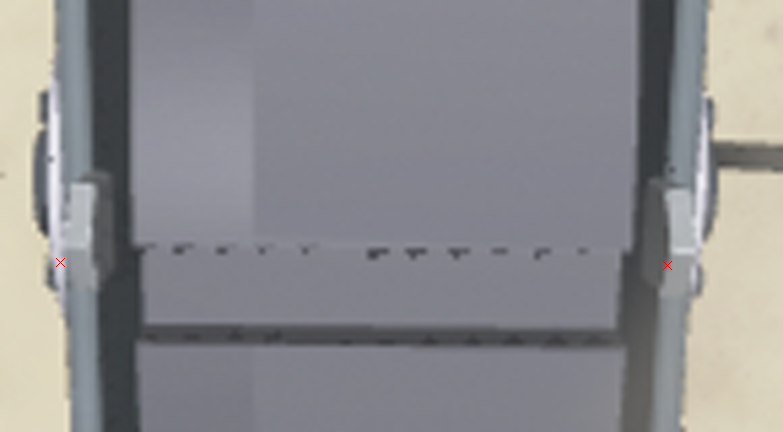

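The zoom shows the pointer tabs at rows 183–290 (centre about 237, predicted 264) and the groove at rows 248–343 (centre about 296, predicted 281 for the top). The true pointer line is therefore about 2.7 mm further +x than I estimated, and the groove is about 4 mm short of it. That's too near the limit, so I'll nudge it 4 mm.

{"op": "play_rows", "data": {
  "increments": [
    [0,0,0,16,30,0,0],
    [0,0,0,31.9,60.1,0,0],
    [0,0,0,31.9,60.1,-14,0],
    [0,0,0,31.9,60.1,-27,0],
    [0,0,0,31.9,60.1,-30.5,0],
    [0,0,0,31.9,60.1,-31,0],
    [0,0,0,31.9,60.1,-32.5,0],
    [0,0,0,31.9,60.1,-33.5,0],
    [0,0,0,31.9,60.1,-33.6,0]
  ]
}}

```text
time: 11.02
eef_pos: [0.5175, -0.2072, 0.1773]
tool_rot: [-1.57, 0.0, -2.055]
wrist_force: [0.5, 0.2, 0.9]
width: 0.0007
```

{"op": "play_rows", "data": {
  "increments": [
    [0,0,0,0.5,0.9,-0.1,0],
    [0,0,0,1,1.8,-0.2,0],
    [0,0,0,1.4,2.7,-0.4,0],
    [0,0,0,1.9,3.5,-0.5,0],
    [0,0,0,1.9,3.5,-0.5,0],
    [0,0,0,1.9,3.5,-0.5,0]
  ]
}}

```text
time: 11.52
eef_pos: [0.5195, -0.2035, 0.1766]
tool_rot: [-1.57, 0.0, -2.055]
wrist_force: [1.2, -0.3, 3.3]
width: 0.001
```

{"op": "play_rows", "data": {
  "increments": [
    [0,0,0,0,0,1,0],
    [0,0,0,0,0,2.5,0],
    [0,0,0,0,0,12,0],
    [0,0,0,0,0,35,0],
    [0,0,0,-17,-32,35,0],
    [0,0,0,-33.8,-63.6,35,0],
    [0,0,0,-33.8,-63.6,35,0],
    [0,0,0,-33.8,-63.6,35,0],
    [0,0,0,-33.8,-63.6,35,0]
  ]
}}

```text
time: 12.27
eef_pos: [0.4855, -0.2667, 0.2116]
tool_rot: [-1.571, 0.001, -2.055]
wrist_force: [1.4, 0.2, -0.0]
width: 0.0004
```

```bash
python3 - <<'E'
from h import *
s,d=snap('wrist','w7.png');print(s['time'],s['eef_pos'],s['joint_vel'].round(3))
q=wproj(s,d,fw([[0,32.5,158],[0,-32.5,158],[0,25,170],[0,-25,170]]));print(((q-[250,100]+.5)*5.4).round())
W=cv2.imread('pics/w7.png')[100:180,250:395];W=cv2.resize(W,None,fx=5.4,fy=5.4,interpolation=2)
cv2.imwrite('pics/c7.png',W)
E
```

```text
12.2667 [ 0.48549512 -0.26668241  0.21164419] [-0.025  0.007 -0.021 -0.001 -0.001 -0.002  0.002]
[[ 64. 259.]
 [667. 261.]
 [119. 276.]
 [613. 278.]]
```

View pics/c7.png

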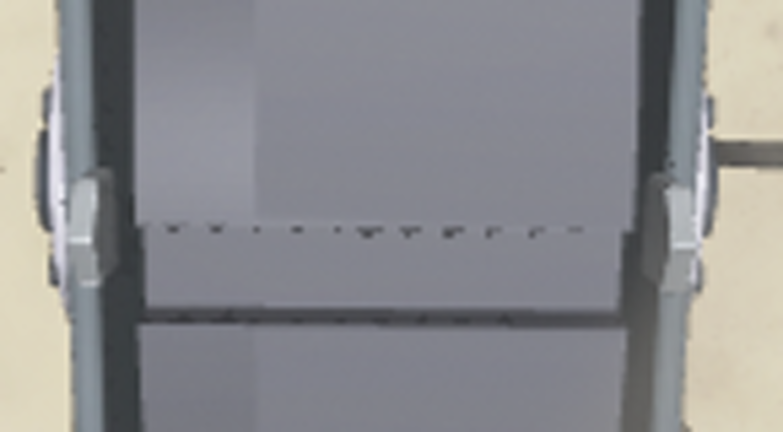

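The groove is now at rows 227–325 (centre 276), and the pointers' ridges are at about row 237. At 12 mm lower they should sit about 17 rows above the groove if aligned, so the groove is about 2.4 mm short of the pointer line, inside the 6 mm limit. The fixture fit puts it at 0 mm. I'll take the hand clear and hand in.

{"op": "play_rows", "data": {
  "increments": [
    [0,0,0,0,0,30,0],
    [0,0,0,0,0,60,0],
    [0,0,0,0,0,80,0],
    [0,0,0,0,0,80,0],
    [0,0,0,0,0,80,0],
    [0,0,0,0,0,80,0]
  ]
}}

```text
time: 12.82
eef_pos: [0.4854, -0.2656, 0.2904]
tool_rot: [-1.573, 0.001, -2.053]
wrist_force: [0.7, 0.1, 0.2]
width: 0.0001
```

```bash
python3 - <<'E'
from h import *
s=env.sense();print(s['time'],s['eef_pos'],s['wrist_force']);print(env.finish_job())
E
```

```text
12.8167 [ 0.48537579 -0.26555628  0.2904345 ] [0.72712983 0.09864889 0.17588381]
the job is handed in; nothing more can be done
None
```

The clamp groove now stands at the top of the wheel, and I handed the job in at 12.8 s. I used the closed fingertips: two strokes over the crown, an 18 mm drag, then a final 4 mm nudge. After that I lifted the hand straight up, with the tips about 110 mm above the crown.

**Groove position:** the last two checks disagree slightly. Measured against the pointers in the wrist picture, the groove is about 2.4 mm short of their line. My fitted fixture pose puts it at about 0 mm. Both are inside the 6 mm limit. The nudge moved the wheel only about 2 mm, and I left the rest.

**Forces and speed:** the highest wrist force I read was about 20 N, at the ends of moves only. The strokes were planned at about 1.6 rad/s, but I did not measure the wheel's speed directly. At hand-in the wrist force was under 1 N, so the hand was touching nothing.

**Small things:** the hex key stayed in place in the wrist pictures. I did not re-measure the two weights, but no move came near them. I took no picture after the final lift.

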